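# Unload the flask ring weights from their storage bar

## Robot

A 7-joint arm with a two-finger parallel gripper is mounted at the origin on the work surface. World frame = base frame: x ahead of the robot, y to its left, z up, the work surface at z = 0. Lengths are in m, angles in rad, forces in N, time in s.
With the tool pointing down it reaches from about 0.425 to 0.925 m from the base axis. Payload 6.8 kg.
Tool frame: the origin (TCP) lies on the centre line of the jaws, within the pads' length; the fingertips stand 14 mm ahead of it and the grasp point (between the pads) lies 5 mm behind it (nose_length is the distance from the TCP to the fingertips, in m); z points along the fingers, y is the line along which they close (so a half turn about z gives the same grasp; the last joint's range is limited). The gripper opens to 88 mm and grips with 3 to 60 N. Pads are 20 mm wide; open, the fingers measure 115 mm over their backs; the gripper's body (75 mm by 178 mm) begins 61 mm behind the grasp point.
Start: joints at [1.201, 0.477, 0.022, 1.555, -0.011, 1.109, -0.083], TCP at [0.175, -0.652, 0.237] pointing down, gripper open.
Joint ranges: [-2.96, 2.96], [-0.34, 2.1], [-1.41, 1.46], [0.24, 2.44], [-1.37, 4.51], [0.17, 1.92], [-2.96, 2.96]. Speed limits (rad/s): [2.39, 2.39, 3.14, 3.14, 3.14, 3.14, 3.14].

## Interface

Orientations are given as a unit quaternion [w, x, y, z].
In Python, from station import read_state, capture, camera_model, hand_in, nose_length gives the robot as it stands. The module is installed in compiled form; this text tells all that it offers.
- The arm moves only by the shell command python3 -m jog 'ROWS' [FORCE]. ROWS is JSON, a list of rows, each a list of 3 entries, a list of its own where there are three numbers: the shift along the tool's x, y, z in m, then the turn, a rotation vector about the tool's x, y, z in units of 5 degrees (1.0 is 5 degrees), then the finger opening in m, from 0 to 0.0878. In form: [[[x, y, z], [rx, ry, rz], grip], ...]. A call has 1 to 5 rows; each row shifts and turns the commanded pose from where the row before left it, along the tool's axes as they then stand; what a row does not reach is not made up. A row lasts 1/12 s, in which the tool goes at most 41.7 mm and 7.16 degrees, less where a joint would pass 70% of its speed; a pose out of reach is approached as far as the arm can. A call is refused whole if a number of a shift passes 0.0417 or a number of a turn 1, either way. A call with a gripper value outside its range is refused whole. The fingers move at their own pace and stop on an object; FORCE is the grip in N (left out, the last holds). Time passes only in rows, so rows that do not move let the fingers close. It gives the time, the measured TCP pose, the force, the opening and the grip force at its end, in the units of the state.
- read_state(): the state, without advancing time (a new reading comes with each control period).
- capture(name): name is "scene" or "top" or "wrist"; returns the picture (384x512x3 uint8, red, green, blue); there is no depth.
- camera_model(name): a dict with "K" (3x3 intrinsics, pixels), "dist" ([k1, k2, p1, p2, k3] as OpenCV has them; the pictures are not rectified), "pose" (4x4, takes a point from camera to world coordinates); the wrist camera has in their place "tool_from_camera" (4x4, takes a point from camera to tool coordinates, whose origin is the TCP and whose axes are the flange's). Camera axes: x right, y down, z forward; pixel columns grow to the right and rows downward; lengths in m; the calibration is good to about 2 mm. A picture is of the moment at which its call begins: read the wrist's pose just before it. camera_model takes no time and is no camera call.
- hand_in(): hands the job in; it is judged then, once.
The state is a dict: "t": time; "qpos": joint angles; "joint_vel": joint speeds; "effort": joint torques, N m; "eef_pos": TCP position; "ee_rot": TCP orientation; "wrist_force": force on the tool from outside, world axes, zero at the start; "moment": the same for the moment, N m; "gripper_width": finger opening in m; "gripper_force": force on a finger pad.
Only numpy, scipy, OpenCV 4.12 (cv2) and the standard library are available. Lean on these libraries where they do the work, as an engineer would, in place of code of your own. Each camera call takes 0.05 s, during which the arm holds its last target. There are 200 camera calls.

## Task

Turn the small cross-bar at the free end of the storage bar level so that the slotted stop collar can pass, and slide the collar off the end into the tray while both ring weights stay on the bar. Then slide both ring weights off after it into the tray. Do not force anything: stop and ease off when something binds, and leave the glassware and the other things on the bench where they are.

Things in the scene. Friction and masses are not known exactly. Their poses are not given: they have to be found in the camera images.
- stand: Fixed storage stand: steel foot, 30 mm square post and a horizontal steel bar (16 mm diameter, axis 130 mm above the bench). Origin on the bench below the bar's axis; x along the bar to its free end, y across, z up. Post at x = -145 to -115 mm, its top 142 mm above the bench; bar from x = -115 to +120 mm. Bar and latch bend if loaded with more than 70 N, directly or through a pushed part.
- bar_end (a point): Centre of the turn-latch, on the bar's axis at its free end (stand x = +115.5 mm; same axes): a 16 mm hub, 9 mm long, with a cross-bar 34 mm long, 7 mm thick, round ends, turning about the bar's axis. Stiff (0.03 N m: pushing an end over takes 3 to 12 N), stays where put, turns past level. Its angle is not reported: the upper end starts 35 to 90 degrees above level, leaning to +y or -y.
- collar_mid (a point): Centre of the stop collar: aluminium disc 72 mm in diameter, 14 mm thick along the bar, 0.12 kg, hanging on the bar, its centre 1 mm below the bar's axis. Its bore (18 mm high) widens into a slot 44 mm wide, 12 mm high, that hangs level by itself. x = its axis. The cross-bar stops it if more than about 6 degrees off level. Starts 70 to 85 mm in from the latch, over 40 mm from the nearest ring.
- ring_a_mid (a point): Centre of a ring weight: loose steel ring, 84 mm outside, 62 mm inside, 16 mm thick along the bar, about 0.25 kg, hanging with its centre 23 mm below the bar's axis. x = the ring's axis. The two rings start about 20 mm apart; which one hangs next to the post varies, and at least 40 mm are free between that one and the post.
- ring_b_mid (a point): The second ring weight, the same as the first.
- tray: White open tray with a rubber mat, fixed on the bench below the bar's free end: 200 mm along the bar, 170 mm across, 35 mm high, walls 5 mm, inner floor 7 mm high. Origin at the centre of its underside; axes roughly as the stand's.
- beaker: Glass beaker, 64 mm wide, 70 mm high, bystander. Origin at its underside.
- dishes: Stack of petri dishes, 62 mm wide, 38 mm high, bystander. Origin at its underside.
- reagent: Amber bottle, 60 mm wide, 130 mm high, bystander. Origin at its underside.
- flask: Conical flask with a paper plug, 84 mm wide, 144 mm high, bystander. Origin at its underside.
- tipbox: Grey box with a clear lid, 120 x 85 x 75 mm, bystander. Origin at its underside.
- jar: Glass jar with a black lid, 56 mm wide, 70 mm high, bystander. Origin at its underside.
Mind the look-alikes: they are no part of the job. Leave any green or turquoise look-alike of the part that bears ring_b_mid alone.

How it is judged:
On the way:
1. the stop collar is off the bar and in the tray while both ring weights are still on the bar (height (world z) of collar_mid below 0.07 m and x of collar_mid in the frame of tray between -0.1 and 0.1 m and y of collar_mid in the frame of tray between -0.085 and 0.085 m and height (world z) of each of ring_a_mid, ring_b_mid above 0.095 m and x of each of ring_a_mid, ring_b_mid in the frame of stand below 0.125 m), for 0.2 s.
At the end, for the whole second after the job is handed in: The collar and both ring weights lie in the tray (their centres within its outline and less than 80 mm above the bench, off the bar), all come to rest (under 0.1 m/s) (height (world z) of each of collar_mid, ring_a_mid, ring_b_mid below 0.08 m and x of collar_mid in the frame of tray between -0.1 and 0.1 m and y of collar_mid in the frame of tray between -0.085 and 0.085 m and linear speed of each of collar, ring_a, ring_b below 0.1 m/s and x of ring_a_mid in the frame of tray between -0.1 and 0.1 m and y of ring_a_mid in the frame of tray between -0.085 and 0.085 m and x of ring_b_mid in the frame of tray between -0.1 and 0.1 m and y of ring_b_mid in the frame of tray between -0.085 and 0.085 m); the robot touches nothing.
It fails at once if something is forced: the robot, or the collar or a ring it pushes, loads the stand or its latch with more than 70 N (contact force between any of the fingers, the arm, collar, ring_a, ring_b and stand above 70 N).
It fails at once if a bystander is moved by more than 30 mm (distance of any of beaker, dishes, reagent, flask, tipbox, jar from where it was at the start of the episode above 0.03 m).
It also fails if it takes over 58 s, if anything falls off the work surface, if the arm or the gripper's body presses on something with over 40 N, if the wrist force passes 120 N, or if a joint passes its speed limit or range.

## Working session

There is one attempt and no reset: what is moved stays moved. The work goes in short steps, Python scripts to look and compute and a shell command to move; the robot and the scene stay as the last step left them, time stands still between calls to the robot, and variables do not carry over. Pictures are saved under pics/ and viewed, at most 10 in all, crops included, and the job is handed in when it is done.

```bash
mkdir -p pics
python3 - <<'E'
from station import *
import cv2
for n in("scene","top"):
    im=capture(n);cv2.imwrite(f"pics/{n}0.png",im[:,:,::-1])
    m=camera_model(n);print(n,m)
print(camera_model("wrist"));s=read_state();print(s)
E
```

```text
scene {'K': array([[377.63755525,   0.        , 253.95826914],
       [  0.        , 377.63755525, 191.82836643],
       [  0.        ,   0.        ,   1.        ]]), 'dist': array([-0.04105015,  0.        ,  0.        ,  0.        ,  0.        ]), 'pose': array([[ 0.53721077,  0.70579745, -0.46179491,  1.04150115],
       [ 0.84331489, -0.45919497,  0.27921313, -0.36068962],
       [-0.01498599, -0.53943483, -0.84189399,  1.05445893],
       [ 0.        ,  0.        ,  0.        ,  1.        ]])}
top {'K': array([[418.58080639,   0.        , 255.58088947],
       [  0.        , 418.58080639, 195.38571325],
       [  0.        ,   0.        ,   1.        ]]), 'dist': array([-0.13842665,  0.        ,  0.        ,  0.        ,  0.        ]), 'pose': array([[ 0.0159837 , -0.99771955,  0.06557602,  0.45151301],
       [-0.99987023, -0.0158174 ,  0.00305442, -0.0398029 ],
       [-0.00201021, -0.06561633, -0.9978429 ,  1.35525147],
       [ 0.        ,  0.        ,  0.        ,  1.        ]])}
{'K': array([[323.78946972,   0.        , 256.59573429],
       [  0.        , 323.78946972, 190
[... 523 characters left out ...]
os': array([ 1.20092363,  0.47769848,  0.02235487,  1.55630503, -0.01149631,
        1.10931048, -0.08310674]), 'joint_vel': array([ 0.00222127, -0.00093054, -0.0012425 , -0.00281068, -0.00138406,
        0.00106153,  0.00022383]), 'effort': array([ 4.07368701e-03, -5.84093428e+01,  1.53987654e+00, -2.73312342e+01,
       -5.42356074e-02,  1.31390637e-02,  6.72354145e-05]), 'eef_pos': array([ 0.17453889, -0.65152297,  0.23581197]), 'ee_rot': array([-7.79244299e-04,  9.91445991e-01,  1.30515180e-01, -1.64835107e-04]), 'wrist_force': array([0.27250728, 0.12549963, 0.26314884]), 'moment': array([ 0.02364915, -0.02680012,  0.00636365]), 'gripper_force': 0.0, 'gripper_width': 0.08750239974366233}
```

View pics/scene0.png

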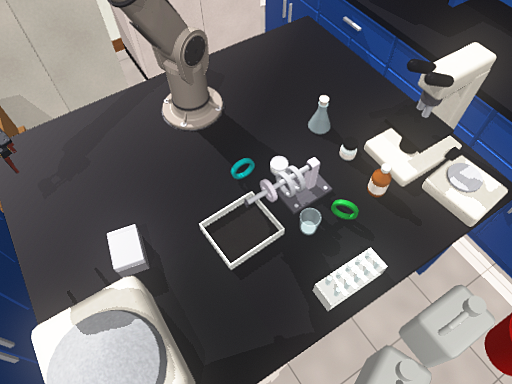

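View pics/top0.png

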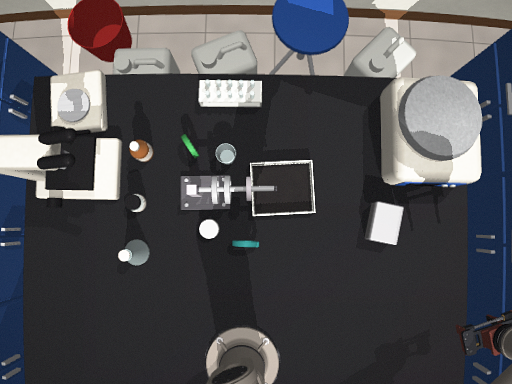

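The stand's post is near (190,190) in the top view and the bar runs right (world -y) to about (275,188), over the tray at (283,188). The beaker is at (225,153) and the dishes at (208,229). I'll enlarge both views.

```bash
cat > h.py <<'E'
import numpy as np,cv2
from station import *
from scipy.spatial.transform import Rotation as R
def ray(n,uv,P=None):
    m=camera_model(n);p=cv2.undistortPoints(np.array([[uv]],float),m["K"],m["dist"])[0,0]
    P=m["pose"] if P is None else P
    return P[:3,3],P[:3,:3]@np.array([*p,1])
def at_z(n,uv,z,P=None):
    o,d=ray(n,uv,P);return o+d*(z-o[2])/d[2]
def proj(n,X,P=None):
    m=camera_model(n);P=m["pose"] if P is None else P
    T=np.linalg.inv(P);X=np.atleast_2d(X)
    return cv2.projectPoints(X,cv2.Rodrigues(T[:3,:3])[0],T[:3,3],m["K"],m["dist"])[0][:,0]
def wpose():
    s=read_state();q=s["ee_rot"];T=np.eye(4);T[:3,:3]=R.from_quat([q[1],q[2],q[3],q[0]]).as_matrix();T[:3,3]=s["eef_pos"]
    return T@camera_model("wrist")["tool_from_camera"]
def crop(im,x,y,w,h,k,name):
    cv2.imwrite("pics/"+name,cv2.resize(im[y:y+h,x:x+w,::-1],None,fx=k,fy=k,interpolation=cv2.INTER_CUBIC))
E
python3 - <<'E'
import cv2,numpy as np
a=cv2.imread("pics/top0.png")[140:250,175:325];b=cv2.imread("pics/scene0.png")[145:275,195:365]
a=cv2.resize(a,None,fx=5,fy=5,interpolation=2);cv2.imwrite("pics/tc.png",a)
b=cv2.resize(b,None,fx=4.5,fy=4.5,interpolation=2);cv2.imwrite("pics/sc.png",b)
E
```

```text
(no output)
```

View pics/tc.png

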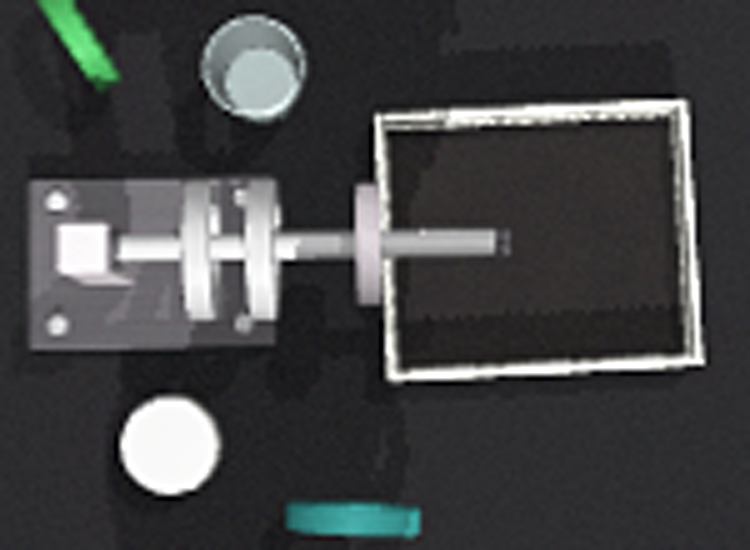

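View pics/sc.png

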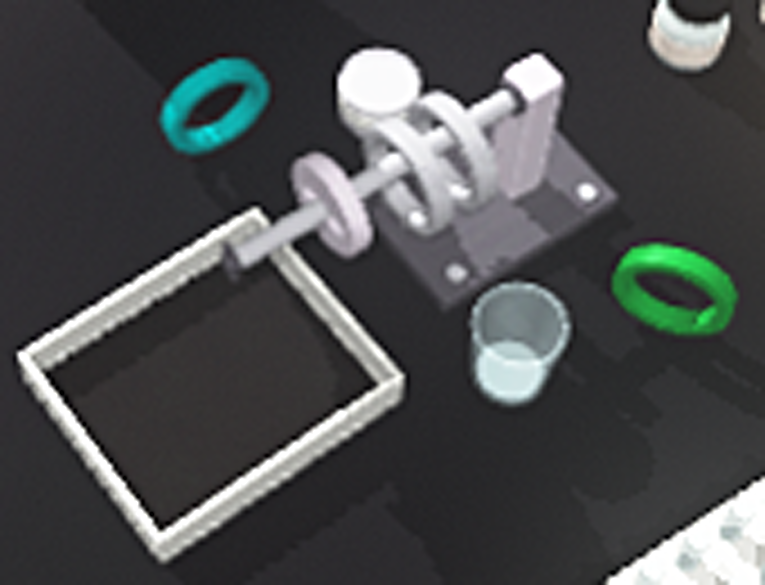

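Rings are at crop (200,245) and (262,245), the collar at (368,243) and the bar end with its dark latch at (503,242), so the latch looks nearly upright. Green and turquoise rings are decoys. Next I'll turn these into positions.

Run:
```python
from h import *
np.set_printoptions(precision=4,suppress=True)
t=lambda u,v:(175+u/5,140+v/5)
post=at_z("top",t(83,243),.142);end=at_z("top",t(497,241),.138)
print("post",post,"end",end,np.linalg.norm(end-post))
for n,u,z in(("ring1",200,.149),("ring2",262,.149),("collar",368,.165)):print(n,at_z("top",t(u,245),z))
for c in((380,115),(688,102),(703,363),(392,380)):print("tray",at_z("top",t(*c),.035))
d=(end-post)[:2];d/=np.linalg.norm(d);print("dir deg",np.degrees(np.arctan2(d[1],d[0])))
# scene cross-check
o=post[:2]+d*130
for x,z in((-130,.142),(120,.13),(115.5,.147)):
    X=np.r_[post[:2]+d*(130+x)/1000,z];u=proj("scene",X)[0];print(x,X,(u-[195,145])*4.5)
```

```text
post [0.5481 0.1509 0.142 ] end [ 0.5534 -0.0907  0.138 ] 0.24166936131843145
ring1 [0.5474 0.0817 0.149 ]
ring2 [0.548  0.0457 0.149 ]
collar [ 0.5477 -0.016   0.165 ]
tray [ 0.6412 -0.0195  0.035 ]
tray [ 0.653  -0.2158  0.035 ]
tray [ 0.4868 -0.2263  0.035 ]
tray [ 0.4731 -0.0299  0.035 ]
dir deg -88.75209574796273
-130 [0.5481 0.1509 0.142 ] [533.6729  75.2077]
120 [ 0.5536 -0.099   0.13  ] [221.7648 264.6209]
115.5 [ 0.5535 -0.0945  0.147 ] [226.801  247.2203]
```

```bash
R='[[[0.0232,-0.02,0],[0,0,0],0],[[0.0232,-0.02,0],[0,0,0],0],[[0.0232,-0.02,0],[0,0,0],0],[[0.0232,-0.02,0],[0,0,0],0],[[0.0232,-0.02,0],[0,0,0],0]]' ; unset R
python3 -m jog '[[[0.0232,-0.02,0],[0,0,0],0],[[0.0232,-0.02,0],[0,0,0],0],[[0.0232,-0.02,0],[0,0,0],0],[[0.0232,-0.02,0],[0,0,0],0],[[0.0232,-0.02,0],[0,0,0],0]]' 10
python3 -m jog '[[[0.0232,-0.02,0],[0,0,0],0],[[0.0232,-0.02,0],[0,0,0],0],[[0.0232,-0.02,0],[0,0,0],0],[[0.0232,-0.02,0],[0,0,0],0],[[0.0232,-0.02,0],[0,0,0],0]]'
python3 -m jog '[[[0.0232,-0.02,0],[0,0,0],0],[[0.0232,-0.02,0],[0,0,0],0],[[0.0232,-0.02,0],[0,0,0],0],[[0.0232,-0.02,0],[0,0,0],0],[[0.0232,-0.02,0],[0,0,0],0]]'
python3 -m jog '[[[0.0232,-0.02,0],[0,0,0],0],[[0.0232,-0.02,0],[0,0,0],0],[[0.0232,-0.02,0],[0,0,0],0],[[0.0232,-0.02,0],[0,0,0],0],[[0.0232,-0.02,0],[0,0,0],0]]'
python3 -m jog '[[[0.0232,-0.02,0],[0,0,0],0],[[0.0232,-0.02,0],[0,0,0],0],[[0,0,0],[0,0,0.92],0],[[0,0,0],[0,0,0.92],0],[[0,0,0],[0,0,0.91],0]]'
```

```text
t: 0.52
eef_pos: [0.2613, -0.5239, 0.2362]
ee_rot: [-0.0, 0.991, 0.13, -0.0]
wrist_force: [0.4, 0.1, 0.6]
gripper_width: 0.058
gripper_force: 0.0
t: 0.93
eef_pos: [0.3474, -0.3973, 0.2364]
ee_rot: [-0.0, 0.991, 0.13, -0.0]
wrist_force: [0.2, -1.1, 0.1]
gripper_width: 0.0244
gripper_force: 0.0
t: 1.35
eef_pos: [0.4335, -0.2707, 0.2365]
ee_rot: [-0.0, 0.991, 0.13, -0.0]
wrist_force: [1.6, 0.3, -0.5]
gripper_width: 0.0006
gripper_force: 0.0
t: 1.77
eef_pos: [0.5197, -0.1442, 0.2364]
ee_rot: [-0.0, 0.991, 0.13, -0.0]
wrist_force: [0.1, 0.1, 0.5]
gripper_width: 0.0001
gripper_force: 0.0
t: 2.18
eef_pos: [0.5538, -0.0941, 0.2361]
ee_rot: [-0.0, 1.0, 0.01, -0.001]
wrist_force: [0.1, -0.3, 0.3]
gripper_width: 0.0002
gripper_force: 0.0
```

```bash
python3 -m jog '[[[0,0.025,0],[1,0,0],0],[[0,0.025,0],[1,0,0],0],[[0,0.025,0],[1,0,0],0],[[0,0.025,0],[1,0,0],0],[[0,0.0,0],[1,0,0],0]]'
python3 -m jog '[[[0,0,0],[1,0,0],0],[[0,0,0],[0,0,0],0]]'
python3 - <<'E'
from h import *
P=wpose();im=capture("wrist");cv2.imwrite("pics/w1.png",im[:,:,::-1]);np.savez("w1.npz",P=P)
u=proj("wrist",[[.5535,-.0945,.13],[.5535,-.0945,.147]],P);print(u)
x,y=u[0].astype(int);x0=max(0,min(512-200,x-100));y0=max(0,min(384-150,y-75));print(x0,y0)
crop(im,x0,y0,200,150,4,"w1c.png")
E
```

```text
t: 2.6
eef_pos: [0.5549, -0.2001, 0.2222]
ee_rot: [-0.217, 0.976, 0.007, -0.002]
wrist_force: [-0.9, -0.4, -0.8]
gripper_width: 0.0005
gripper_force: 0.0
t: 2.77
eef_pos: [0.5542, -0.1982, 0.2207]
ee_rot: [-0.26, 0.965, 0.006, -0.004]
wrist_force: [-0.4, -0.9, -1.0]
gripper_width: 0.0004
gripper_force: 0.0
[[206.50370044 184.60077507]
 [193.71480092 188.79865695]]
106 109
```

View pics/w1c.png

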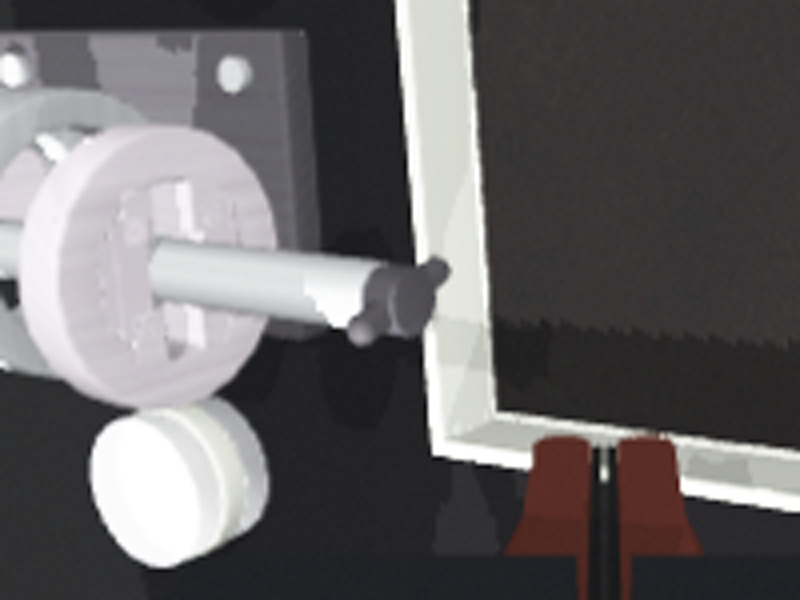

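The cross-bar ends are at crop (362,330), the upper end leaning towards the robot, and (438,270). The hub is at (405,300) and the collar slot is level. I'll fit the angle.

Run:
```python
from h import *
P=np.load("w1.npz")["P"]
a=np.array([106+362/4,109+330/4]);b=np.array([106+438/4,109+270/4])
best=[]
for th in range(-20,181,5):
    d=14*np.array([np.cos(np.radians(th)),0,np.sin(np.radians(th))])/1000
    c=np.array([.5535,-.0945,.13]);u=proj("wrist",[c+d,c-d],P)
    best.append((np.linalg.norm((u[0]-u[1])-(a-b)),th,(u.mean(0)-(a+b)/2).round(1)))
for r in sorted(best,key=lambda r:r[0])[:4]:print(r)
for y in (-.0945,-.1):print(at_z("wrist",(a+b)/2,.13,P))
```

```text
(np.float64(0.6907921287140373), 105, array([0.2, 0.9]))
(np.float64(1.7744215545383675), 110, array([0.2, 0.9]))
(np.float64(3.2279000178188118), 100, array([0.1, 0.8]))
(np.float64(4.152007823966798), 115, array([0.2, 0.9]))
[ 0.55397395 -0.09395432  0.13      ]
[ 0.55397395 -0.09395432  0.13      ]
```

```bash
python3 -m jog '[[[0,0,0],[-1,0,0],0],[[0,0,0],[-1,0,0],0],[[0,0,0],[-1,0,0],0],[[0,0,0],[-1,0,0],0],[[0,0,0],[-1,0,0],0]]'
python3 -m jog '[[[0,0,0],[-1,0,0],0],[[0.01,-0.035,0],[0,0,0],0],[[0.01,-0.035,0],[0,0,0],0],[[0.008,-0.0335,0],[0,0,0],0],[[0,0,0],[0,0,0],0]]'
python3 -m jog '[[[0,0,0.02],[0,0,0],0],[[0,0,0.02],[0,0,0],0],[[0,0,0.015],[0,0,0],0],[[0,0,0],[0,0,0],0]]'
python3 -m jog '[[[0,0,0],[0,0,0],0]]'
```

```text
t: 3.23
eef_pos: [0.557, -0.1917, 0.2253]
ee_rot: [-0.04, 0.999, 0.013, 0.001]
wrist_force: [-0.3, -0.6, -0.3]
gripper_width: 0.0003
gripper_force: 0.0
t: 3.65
eef_pos: [0.5835, -0.0778, 0.2252]
ee_rot: [-0.001, 1.0, 0.018, 0.002]
wrist_force: [-0.1, 0.7, 0.1]
gripper_width: 0.0007
gripper_force: 0.0
t: 3.98
eef_pos: [0.5799, -0.0874, 0.1666]
ee_rot: [0.0, 1.0, 0.013, -0.002]
wrist_force: [-0.8, 0.5, -0.3]
gripper_width: 0.0003
gripper_force: 0.0
t: 4.07
eef_pos: [0.5815, -0.0879, 0.169]
ee_rot: [0.0, 1.0, 0.012, 0.0]
wrist_force: [-0.1, -0.6, -0.0]
gripper_width: 0.0006
gripper_force: 0.0
```

```bash
python3 -m jog '[[[0,0.006,0.007],[0,0,0],0],[[0,0,0.007],[0,0,0],0],[[0,0,0],[0,0,0],0]]'
python3 -m jog '[[[-0.004,0,0],[0,0,0],0],[[-0.004,0,0],[0,0,0],0],[[0,0,0],[0,0,0],0]]'
python3 -m jog '[[[-0.004,0,0],[0,0,0],0],[[-0.004,0,0],[0,0,0],0],[[0,0,0],[0,0,0],0]]'
python3 -m jog '[[[-0.003,0,0],[0,0,0],0],[[0,0,0],[0,0,0],0]]'
python3 -m jog '[[[-0.003,0,0],[0,0,0],0],[[0,0,0],[0,0,0],0]]'
```

```text
t: 4.32
eef_pos: [0.5814, -0.0961, 0.1541]
ee_rot: [0.0, 1.0, 0.011, -0.0]
wrist_force: [-0.6, -0.1, 0.4]
gripper_width: 0.0004
gripper_force: 0.0
t: 4.57
eef_pos: [0.5731, -0.0958, 0.1549]
ee_rot: [0.0, 1.0, 0.011, -0.0]
wrist_force: [-0.3, -0.6, 0.6]
gripper_width: 0.0006
gripper_force: 0.0
t: 4.82
eef_pos: [0.5655, -0.0958, 0.1549]
ee_rot: [0.0, 1.0, 0.011, 0.0]
wrist_force: [-0.2, -0.5, -0.5]
gripper_width: 0.0003
gripper_force: 0.2
t: 4.98
eef_pos: [0.5633, -0.0957, 0.1551]
ee_rot: [-0.0, 1.0, 0.011, 0.001]
wrist_force: [2.1, 0.3, -0.2]
gripper_width: 0.0004
gripper_force: 0.9
t: 5.15
eef_pos: [0.56, -0.0957, 0.1549]
ee_rot: [-0.0, 1.0, 0.011, 0.0]
wrist_force: [1.1, 1.1, 0.4]
gripper_width: 0.0002
gripper_force: 1.2
```

```bash
python3 -m jog '[[[-0.003,0,0],[0,0,0],0],[[0,0,0],[0,0,0],0]]'
python3 -m jog '[[[-0.003,0,0],[0,0,0],0],[[0,0,0],[0,0,0],0]]'
python3 -m jog '[[[-0.003,0,0],[0,0,0],0],[[0,0,0],[0,0,0],0]]'
python3 -m jog '[[[-0.003,0,0],[0,0,0],0],[[0,0,0],[0,0,0],0]]'
```

```text
t: 5.32
eef_pos: [0.5565, -0.0958, 0.1548]
ee_rot: [-0.0, 1.0, 0.011, -0.0]
wrist_force: [1.0, 1.4, 1.9]
gripper_width: 0.0006
gripper_force: 1.4
t: 5.48
eef_pos: [0.5527, -0.0962, 0.1546]
ee_rot: [0.0, 1.0, 0.011, -0.001]
wrist_force: [-2.0, 0.5, 4.2]
gripper_width: 0.0003
gripper_force: 2.5
t: 5.65
eef_pos: [0.5497, -0.0965, 0.1545]
ee_rot: [0.0, 1.0, 0.011, -0.001]
wrist_force: [-2.6, 0.3, 3.6]
gripper_width: 0.0005
gripper_force: 2.1
t: 5.82
eef_pos: [0.5469, -0.0965, 0.1544]
ee_rot: [0.0, 1.0, 0.011, -0.001]
wrist_force: [-1.2, 0.2, 3.4]
gripper_width: 0.0005
gripper_force: 1.6
```

```bash
python3 -m jog '[[[-0.006,0,0],[0,0,0],0],[[-0.006,0,0],[0,0,0],0],[[0,0,0],[0,0,0],0]]'
python3 -m jog '[[[0,0,0.002],[0,0,0],0],[[0,0,0.002],[0,0,0],0],[[0,0,0],[0,0,0],0]]'
python3 -m jog '[[[0,0,0.0015],[0,0,0],0],[[0,0,0],[0,0,0],0],[[0,0,0],[0,0,0],0]]'
```

```text
t: 6.07
eef_pos: [0.534, -0.0967, 0.1544]
ee_rot: [0.0, 1.0, 0.011, -0.001]
wrist_force: [-2.5, -0.5, 3.7]
gripper_width: 0.0002
gripper_force: 1.5
t: 6.32
eef_pos: [0.5354, -0.0967, 0.1504]
ee_rot: [0.0, 1.0, 0.011, -0.0]
wrist_force: [-2.0, -0.5, 2.8]
gripper_width: 0.0003
gripper_force: 1.3
t: 6.57
eef_pos: [0.5358, -0.0966, 0.149]
ee_rot: [0.0, 1.0, 0.011, -0.0]
wrist_force: [-1.0, -0.6, 1.3]
gripper_width: 0.0005
gripper_force: 1.0
```

```bash
python3 -m jog '[[[-0.0015,0,0.0015],[0,0,0],0],[[0,0,0],[0,0,0],0],[[0,0,0],[0,0,0],0]]'
```

```text
t: 6.82
eef_pos: [0.5349, -0.0966, 0.1478]
ee_rot: [0.0, 1.0, 0.011, 0.001]
wrist_force: [0.1, 0.1, 1.0]
gripper_width: 0.0006
gripper_force: 0.6
```

```bash
python3 -m jog '[[[0,0,-0.03],[0,0,0],0],[[0,0,-0.03],[0,0,0],0],[[0,0.04,0],[0,0,0],0],[[0,0.04,0],[0,0,0],0],[[0,0,0],[1,0,0],0]]'
python3 -m jog '[[[0,0,0],[1,0,0],0],[[0,0,0],[1,0,0],0],[[0,0,0],[1,0,0],0],[[0,0,0],[1,0,0],0],[[0,0,0],[1,0,0],0]]'
python3 -m jog '[[[0,0,0],[1,0,0],0],[[0,0,0],[1,0,0],0],[[0,0,0],[1,0,0],0],[[0,0,0],[0,0,0],0],[[0,0,0],[0,0,0],0]]'
python3 - <<'E'
from h import *
P=wpose();im=capture("wrist");np.savez("w2.npz",P=P)
u=proj("wrist",[[.554,-.094,.13]],P);print(u)
x,y=u[0].astype(int);x0=max(0,min(512-130,x-75));y0=max(0,min(384-98,y-49));print(x0,y0)
crop(im,x0,y0,130,98,6,"w2c.png")
E
```

```text
t: 7.23
eef_pos: [0.5361, -0.181, 0.2084]
ee_rot: [-0.042, 0.999, 0.01, 0.0]
wrist_force: [-0.5, -0.8, -0.2]
gripper_width: 0.0004
gripper_force: 0.0
t: 7.65
eef_pos: [0.5364, -0.1768, 0.208]
ee_rot: [-0.261, 0.965, 0.01, -0.002]
wrist_force: [-0.1, -1.6, -0.4]
gripper_width: 0.0003
gripper_force: 0.0
t: 8.07
eef_pos: [0.5357, -0.1773, 0.2062]
ee_rot: [-0.382, 0.924, 0.009, -0.005]
wrist_force: [0.1, 0.4, 0.3]
gripper_width: 0.0003
gripper_force: 0.0
[[250.23972452 167.11009853]]
175 118
```

View pics/w2c.png

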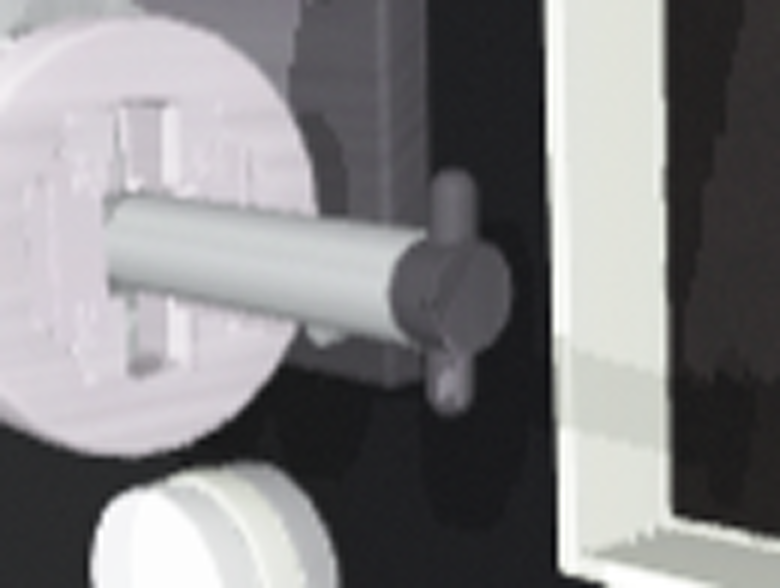

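The cross-bar's ends now lie at crop (454,178) and (449,408), so it stands close to parallel with the level slot. I'll work out the angle.

Run:
```python
from h import *
P=np.load("w2.npz")["P"]
f=lambda x,y:np.array([175+x/6,118+y/6])
a=f(449,405)-f(454.5,181)
print(a)
for th in range(160,201,4):
    d=13.5*np.array([np.cos(np.radians(th)),-np.cos(np.radians(th))*np.tan(np.radians(-1.25))*-1,np.sin(np.radians(th))])/1000
    c=np.array([.554,-.094,.13]);u=proj("wrist",[c+d,c-d],P);print(th,u[0]-u[1])
for s in((148,100,148,368),):
    print(np.array(f(s[2],s[3]))-f(s[0],s[1]))
```

```text
[-0.91666667 37.33333333]
160 [-8.8467875  31.97530361]
164 [-7.27895354 32.38702459]
168 [-5.67568904 32.64141659]
172 [-4.04473506 32.73722391]
176 [-2.39396922 32.67394419]
180 [-0.73137027 32.45183244]
184 [ 0.93501798 32.07190209]
188 [ 2.59712339 31.53592308]
192 [ 4.24688283 30.84641671]
196 [ 5.87627991 30.00664734]
200 [ 7.47738312 29.02061054]
[ 0.         44.66666667]
```

```bash
python3 -m jog '[[[0,0,0],[-1,0,0],0.05],[[0,0,0],[-1,0,0],0.05],[[0,0,0],[-1,0,0],0.05],[[0,0,0],[-1,0,0],0.05],[[0,0,0],[-1,0,0],0.05]]' 20
python3 -m jog '[[[0,0,0],[-1,0,0],0.05],[[0,0,0],[-1,0,0],0.05],[[0,0,0],[-1,0,0],0.05],[[0,0,0],[-1,0,0],0.05],[[0,0,-0.03],[0,0,0],0.05]]'
python3 -m jog '[[[0.005,-0.04,0],[0,0,0],0.05],[[0.005,-0.04,0],[0,0,0],0.05],[[0.005,-0.04,0],[0,0,0],0.05],[[0.005,-0.04,0],[0,0,0],0.05],[[0,0,0],[0,0,0],0.05]]'
python3 -m jog '[[[0,0,0],[0,0,0],0.05],[[0,0,0],[0,0,0],0.05]]'
python3 - <<'E'
from h import *
P=wpose();im=capture("wrist");np.savez("w3.npz",P=P);cv2.imwrite("pics/w3.png",im[:,:,::-1])
print(proj("wrist",[[.552,-.016,.165],[.552,.0457,.149]],P))
E
```

```text
t: 8.53
eef_pos: [0.5372, -0.1752, 0.2098]
ee_rot: [-0.17, 0.985, 0.012, 0.0]
wrist_force: [-0.1, -0.0, -0.1]
gripper_width: 0.0305
gripper_force: 0.0
t: 8.95
eef_pos: [0.5343, -0.1696, 0.2353]
ee_rot: [0.001, 1.0, 0.016, -0.002]
wrist_force: [-0.2, 0.6, -0.6]
gripper_width: 0.0501
gripper_force: 0.0
t: 9.37
eef_pos: [0.5531, -0.004, 0.2398]
ee_rot: [-0.002, 1.0, 0.019, 0.003]
wrist_force: [-1.0, 1.0, 0.2]
gripper_width: 0.0501
gripper_force: 0.0
t: 9.53
eef_pos: [0.5526, -0.0152, 0.2388]
ee_rot: [0.001, 1.0, 0.012, 0.001]
wrist_force: [0.0, -0.1, -0.9]
gripper_width: 0.0501
gripper_force: 0.0
[[257.60177463 205.788929  ]
 [176.56422141 197.75857239]]
```

View pics/w3.png

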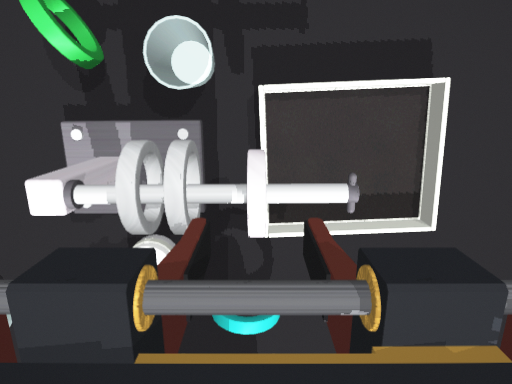

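The collar top, near (258,205), is centred between the jaws at (257); the outer ring is at column 182. I'll descend and grip.

```bash
python3 -m jog '[[[0,0,0.02],[0,0,0],0.05],[[0,0,0.02],[0,0,0],0.05],[[0,0,0.02],[0,0,0],0.05],[[0,0,0.011],[0,0,0],0.05],[[0,0,0.01],[0,0,0],0.05]]'
python3 -m jog '[[[0,0,0],[0,0,0],0.03],[[0,0,0],[0,0,0],0.02],[[0,0,0],[0,0,0],0.02]]' 
python3 -m jog '[[[0,0,0],[0,0,0],0.008],[[0,0,0],[0,0,0],0.008],[[0,0,0],[0,0,0],0.008],[[0,0,0],[0,0,0],0.008]]' 15
```

```text
t: 10.0
eef_pos: [0.5522, -0.0175, 0.1558]
ee_rot: [0.0, 1.0, 0.01, -0.0]
wrist_force: [-0.3, -0.0, -0.1]
gripper_width: 0.0503
gripper_force: 0.0
t: 10.25
eef_pos: [0.5534, -0.0163, 0.1576]
ee_rot: [0.0, 1.0, 0.011, 0.001]
wrist_force: [-0.3, 0.0, 1.1]
gripper_width: 0.0335
gripper_force: 0.0
t: 10.58
eef_pos: [0.5531, -0.016, 0.1573]
ee_rot: [0.0, 1.0, 0.011, 0.001]
wrist_force: [0.3, 0.6, 2.5]
gripper_width: 0.0138
gripper_force: 15.0
```

```bash
python3 -m jog '[[[0,0,-0.001],[0,0,0],0.008],[[0,0,0],[0,0,0],0.008]]' 25
python3 -m jog '[[[0,0.008,0],[0,0,0],0.008],[[0,0.008,0],[0,0,0],0.008],[[0,0.008,0],[0,0,0],0.008],[[0,0,0],[0,0,0],0.008]]'
python3 -m jog '[[[0,0.008,0],[0,0,0],0.008],[[0,0.008,0],[0,0,0],0.008],[[0,0.008,0],[0,0,0],0.008],[[0,0,0],[0,0,0],0.008]]'
python3 -m jog '[[[0,0.004,0],[0,0,0],0.008],[[0,0.004,0],[0,0,0],0.008],[[0,0,0],[0,0,0],0.008]]'
```

```text
t: 10.75
eef_pos: [0.5526, -0.0161, 0.1577]
ee_rot: [0.0, 1.0, 0.011, -0.0]
wrist_force: [0.2, 0.3, -2.0]
gripper_width: 0.0138
gripper_force: 25.0
t: 11.08
eef_pos: [0.553, -0.0431, 0.1575]
ee_rot: [0.001, 1.0, 0.009, -0.0]
wrist_force: [-0.3, 0.0, -1.5]
gripper_width: 0.0136
gripper_force: 25.0
t: 11.42
eef_pos: [0.5536, -0.0667, 0.1576]
ee_rot: [0.001, 1.0, 0.009, -0.0]
wrist_force: [0.2, 0.2, -1.0]
gripper_width: 0.0139
gripper_force: 25.0
t: 11.67
eef_pos: [0.5538, -0.0729, 0.1576]
ee_rot: [0.0, 1.0, 0.011, -0.0]
wrist_force: [0.3, -0.2, -0.8]
gripper_width: 0.014
gripper_force: 25.0
```

```bash
python3 -m jog '[[[0,0.004,0],[0,0,0],0.008],[[0,0.004,0],[0,0,0],0.008],[[0,0,0],[0,0,0],0.008]]'
python3 -m jog '[[[0,0.003,0],[0,0,0],0.008],[[0,0.002,0],[0,0,0],0.008],[[0,0,0],[0,0,0],0.008]]'
python3 -m jog '[[[0,0.003,0],[0,0,0],0.008],[[0,0.003,0],[0,0,0],0.008],[[0,0,0],[0,0,0],0.008]]'
```

```text
t: 11.92
eef_pos: [0.554, -0.0811, 0.1577]
ee_rot: [0.0, 1.0, 0.01, -0.0]
wrist_force: [0.7, -0.3, -1.2]
gripper_width: 0.0139
gripper_force: 25.0
t: 12.17
eef_pos: [0.5541, -0.0857, 0.1577]
ee_rot: [0.0, 1.0, 0.011, 0.0]
wrist_force: [-0.7, 0.1, -1.7]
gripper_width: 0.0137
gripper_force: 25.0
t: 12.42
eef_pos: [0.5542, -0.0919, 0.1577]
ee_rot: [0.0, 1.0, 0.01, -0.0]
wrist_force: [-0.6, 0.0, -1.0]
gripper_width: 0.0138
gripper_force: 25.0
```

```bash
python3 -m jog '[[[0,0.005,0],[0,0,0],0.008],[[0,0.005,0],[0,0,0],0.008],[[0,0.005,0],[0,0,0],0.008],[[0,0.005,0],[0,0,0],0.008],[[0,0,0],[0,0,0],0.008]]'
python3 -m jog '[[[0,0.01,0],[0,0,0],0.008],[[0,0.015,0],[0,0,0],0.008],[[0,0.015,0],[0,0,0],0.008],[[0,0.012,0],[0,0,0],0.008],[[0,0,0],[0,0,0],0.008]]'
python3 -m jog '[[[0,0,0.015],[0,0,0],0.008],[[0,0,0.02],[0,0,0],0.008],[[0,0,0.02],[0,0,0],0.008],[[0,0,0.018],[0,0,0],0.008],[[0,0,0],[0,0,0],0.008]]'
python3 -m jog '[[[0,0,0],[0,0,0],0.03],[[0,0,0],[0,0,0],0.04],[[0,0,0],[0,0,0],0.04],[[0,0,-0.01],[0,0,0],0.04],[[0,0,-0.03],[0,0,0],0.04]]'
```

```text
t: 12.83
eef_pos: [0.5546, -0.1128, 0.1576]
ee_rot: [0.0, 1.0, 0.01, -0.0]
wrist_force: [0.4, -0.4, -1.1]
gripper_width: 0.0137
gripper_force: 25.0
t: 13.25
eef_pos: [0.5555, -0.1668, 0.1576]
ee_rot: [0.001, 1.0, 0.009, -0.0]
wrist_force: [-1.2, -0.5, -1.2]
gripper_width: 0.0137
gripper_force: 25.0
t: 13.67
eef_pos: [0.5534, -0.1618, 0.0814]
ee_rot: [-0.001, 1.0, 0.011, -0.003]
wrist_force: [-0.4, -0.4, -1.7]
gripper_width: 0.0138
gripper_force: 25.0
t: 14.08
eef_pos: [0.5536, -0.1626, 0.1231]
ee_rot: [-0.001, 1.0, 0.011, -0.003]
wrist_force: [-0.2, -0.4, -0.0]
gripper_width: 0.0394
gripper_force: 0.0
```

```bash
python3 -m jog '[[[0,0,-0.03],[0,0,0],0.05],[[0,0,-0.03],[0,0,0],0.05],[[0,-0.02,-0.03],[0,0,0],0.05],[[0,-0.035,-0.02],[0,0,0],0.05],[[0,-0.035,0],[0,0,0],0.05]]'
python3 -m jog '[[[0,-0.035,0],[0,0,0],0.05],[[0,-0.035,0],[0,0,0],0.05],[[0,-0.03,0],[0,0,0],0.05],[[0,-0.015,0],[0,0,0],0.05],[[0,0,0],[0,0,0],0.05]]'
python3 -m jog '[[[0,0,0],[0,0,0],0.05],[[0,0,0],[0,0,0],0.05]]'
python3 - <<'E'
from h import *
P=wpose();im=capture("wrist");np.savez("w4.npz",P=P);cv2.imwrite("pics/w4.png",im[:,:,::-1])
print(proj("wrist",[[.551,.033,.149],[.551,.049,.149],[.551,.041,.138]],P))
E
```

```text
t: 14.5
eef_pos: [0.5567, -0.0733, 0.2415]
ee_rot: [0.001, 1.0, 0.009, 0.005]
wrist_force: [0.9, 0.3, -0.5]
gripper_width: 0.0504
gripper_force: 0.0
t: 14.92
eef_pos: [0.5513, 0.047, 0.2367]
ee_rot: [-0.001, 1.0, 0.014, 0.001]
wrist_force: [-0.2, 1.0, 0.8]
gripper_width: 0.0504
gripper_force: 0.0
t: 15.08
eef_pos: [0.5516, 0.0404, 0.2355]
ee_rot: [0.0, 1.0, 0.01, 0.001]
wrist_force: [0.0, 0.4, 0.0]
gripper_width: 0.0497
gripper_force: 0.0
[[266.30178001 200.77168436]
 [245.05696142 200.38001414]
 [255.70716189 196.63455852]]
```

View pics/w4.png

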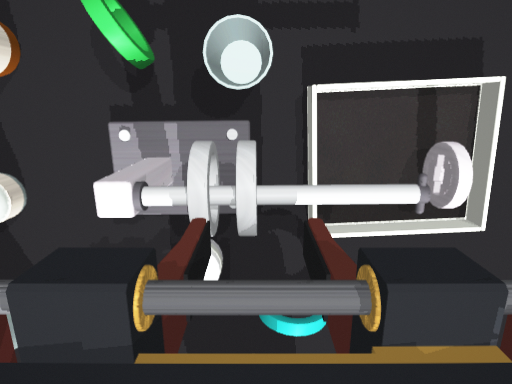

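The collar rests in the tray around (448,175), leaning. The outer ring's top is at columns 236–257 and the inner ring's around 190–217. I'll work out their positions; squeezing both rings together avoids putting a finger blindly into the gap.

Run:
```python
from h import *
np.set_printoptions(precision=4,suppress=True)
P=np.load("w4.npz")["P"]
for n,uv,z in(("r2 front top",(257,205),.149),("r2 back top",(236,203),.149),("r1 right",(216,203),.149),("r1 left",(190,203),.149),("post",(138,195),.142),("latch",(423,193),.13)):print(n,at_z("wrist",uv,z,P))
for uv in((425,175),(472,175),(448,140),(448,208),(430,150),(485,150)):
    print(uv,at_z("wrist",uv,.015,P),at_z("wrist",uv,.05,P))
```

```text
r2 front top [0.5475 0.0399 0.149 ]
r2 back top [0.5488 0.0558 0.149 ]
r1 right [0.5485 0.0709 0.149 ]
r1 left [0.5481 0.0905 0.149 ]
post [0.5517 0.132  0.142 ]
latch [ 0.5544 -0.0947  0.13  ]
(425, 175) [ 0.5464 -0.156   0.015 ] [ 0.5534 -0.1371  0.05  ]
(472, 175) [ 0.5475 -0.2111  0.015 ] [ 0.5544 -0.1871  0.05  ]
(448, 140) [ 0.5874 -0.1762  0.015 ] [ 0.5904 -0.1554  0.05  ]
(448, 208) [ 0.5068 -0.1897  0.015 ] [ 0.5175 -0.1677  0.05  ]
(430, 150) [ 0.5756 -0.1574  0.015 ] [ 0.5798 -0.1384  0.05  ]
(485, 150) [ 0.5769 -0.2207  0.015 ] [ 0.581  -0.1958  0.05  ]
```

```bash
python3 -m jog '[[[0,-0.012,0],[0,0,0],0.076],[[0,-0.012,0],[0,0,0],0.076],[[0,0,0],[0,0,0],0.076],[[0,0,0],[0,0,0],0.076],[[0,0,0],[0,0,0],0.076]]' 8
python3 -m jog '[[[0,0,0.02],[0,0,0],0.076],[[0,0,0.02],[0,0,0],0.076],[[0,0,0.02],[0,0,0],0.076],[[0,0,0.013],[0,0,0],0.076],[[0,0,0],[0,0,0],0.076]]'
python3 -m jog '[[[0,0,0.005],[0,0,0],0.076],[[0,0,0],[0,0,0],0.076],[[0,0,0],[0,0,0],0.076]]'
```

```text
t: 15.55
eef_pos: [0.5508, 0.0659, 0.2346]
ee_rot: [0.0, 1.0, 0.011, -0.0]
wrist_force: [0.9, 0.5, 0.1]
gripper_width: 0.0755
gripper_force: 0.0
t: 15.97
eef_pos: [0.549, 0.0649, 0.1588]
ee_rot: [0.001, 1.0, 0.011, -0.003]
wrist_force: [1.0, -0.9, -0.4]
gripper_width: 0.0763
gripper_force: 0.0
t: 16.22
eef_pos: [0.5514, 0.0659, 0.1574]
ee_rot: [-0.0, 1.0, 0.011, 0.001]
wrist_force: [0.7, -0.3, -0.6]
gripper_width: 0.0765
gripper_force: 0.0
```

```bash
python3 -m jog '[[[0,0,0.003],[0,0,0],0.07],[[0,0,0],[0,0,0],0.06],[[0,0,0],[0,0,0],0.055],[[0,0,0],[0,0,0],0.05]]'
python3 -m jog '[[[0,0,0],[0,0,0],0.045],[[0,0,0],[0,0,0],0.042],[[0,0,0],[0,0,0],0.04],[[0,0,0],[0,0,0],0.038]]'
python3 -m jog '[[[0,0,0],[0,0,0],0.034],[[0,0,0],[0,0,0],0.03],[[0,0,0],[0,0,0],0.025],[[0,0,0],[0,0,0],0.025],[[0,0,0],[0,0,0],0.025]]'
```

```text
t: 16.55
eef_pos: [0.551, 0.0661, 0.154]
ee_rot: [-0.0, 1.0, 0.011, 0.0]
wrist_force: [-0.6, 1.8, 1.4]
gripper_width: 0.0536
gripper_force: 0.9
t: 16.88
eef_pos: [0.5511, 0.0656, 0.1539]
ee_rot: [0.0, 1.0, 0.011, 0.0]
wrist_force: [-0.5, -1.0, 3.1]
gripper_width: 0.0383
gripper_force: 2.3
t: 17.3
eef_pos: [0.5511, 0.0659, 0.1539]
ee_rot: [-0.0, 1.0, 0.011, 0.0]
wrist_force: [-0.2, -0.8, 4.2]
gripper_width: 0.0319
gripper_force: 8.0
```

```bash
python3 -m jog '[[[0,0,0],[0,0,0],0.025],[[0,0,0],[0,0,0],0.025],[[0,0,-0.002],[0,0,0],0.025],[[0,0,0],[0,0,0],0.025]]' 40
python3 -m jog '[[[0,0.005,0],[0,0,0],0.025],[[0,0.008,0],[0,0,0],0.025],[[0,0.008,0],[0,0,0],0.025],[[0,0.008,0],[0,0,0],0.025],[[0,0,0],[0,0,0],0.025]]'
python3 -m jog '[[[0,0.008,0],[0,0,0],0.025],[[0,0.008,0],[0,0,0],0.025],[[0,0.008,0],[0,0,0],0.025],[[0,0.008,0],[0,0,0],0.025],[[0,0,0],[0,0,0],0.025]]'
```

```text
t: 17.63
eef_pos: [0.5497, 0.066, 0.1548]
ee_rot: [-0.0, 1.0, 0.011, -0.001]
wrist_force: [0.1, -0.3, -4.3]
gripper_width: 0.0316
gripper_force: 40.0
t: 18.05
eef_pos: [0.5513, 0.0336, 0.1553]
ee_rot: [0.001, 1.0, 0.009, -0.0]
wrist_force: [-0.1, -0.6, -4.8]
gripper_width: 0.0314
gripper_force: 40.0
t: 18.47
eef_pos: [0.5522, 0.0021, 0.1556]
ee_rot: [0.001, 1.0, 0.009, -0.0]
wrist_force: [-0.1, 0.2, -6.3]
gripper_width: 0.0317
gripper_force: 40.0
```

```bash
python3 -m jog '[[[0,0.01,0],[0,0,0],0.025],[[0,0.01,0],[0,0,0],0.025],[[0,0.01,0],[0,0,0],0.025],[[0,0.01,0],[0,0,0],0.025],[[0,0.01,0],[0,0,0],0.025]]'
python3 -m jog '[[[0,0.008,0],[0,0,0],0.025],[[0,0.008,0],[0,0,0],0.025],[[0,0.008,0],[0,0,0],0.025],[[0,0.008,0],[0,0,0],0.025],[[0,0,0],[0,0,0],0.025]]'
python3 -m jog '[[[0,0.008,0],[0,0,0],0.025],[[0,0.012,0],[0,0,0],0.025],[[0,0.012,0],[0,0,0],0.025],[[0,0.012,0],[0,0,0],0.025],[[0,0.012,0],[0,0,0],0.025]]'
python3 -m jog '[[[0,0.008,0],[0,0,0],0.025],[[0,0,0],[0,0,0],0.025],[[0,0,0],[0,0,0],0.025]]'
```

```text
t: 18.88
eef_pos: [0.5532, -0.0465, 0.1556]
ee_rot: [0.0, 1.0, 0.011, -0.0]
wrist_force: [0.1, -0.5, -4.9]
gripper_width: 0.0313
gripper_force: 40.0
t: 19.3
eef_pos: [0.5539, -0.0795, 0.1556]
ee_rot: [0.001, 1.0, 0.01, -0.0]
wrist_force: [0.1, -0.2, -5.3]
gripper_width: 0.0315
gripper_force: 40.0
t: 19.72
eef_pos: [0.5551, -0.1348, 0.1556]
ee_rot: [0.0, 1.0, 0.011, -0.0]
wrist_force: [0.7, -1.0, -5.6]
gripper_width: 0.0318
gripper_force: 40.0
t: 19.97
eef_pos: [0.5553, -0.1417, 0.1556]
ee_rot: [-0.0, 1.0, 0.01, -0.0]
wrist_force: [0.5, 1.4, -4.8]
gripper_width: 0.0317
gripper_force: 40.0
```

```bash
python3 -m jog '[[[0,0.003,0.01],[0,0,0],0.025],[[0,0,0.01],[0,0,0],0.025],[[0,0,0],[0,0,0],0.025]]'
python3 -m jog '[[[0,0,0.008],[0,0,0],0.025],[[0,0,0.008],[0,0,0],0.025],[[0,0,0],[0,0,0],0.025]]'
python3 -m jog '[[[0,0,0.008],[0,0,0],0.025],[[0,0,0],[0,0,0],0.025]]'
```

```text
t: 20.22
eef_pos: [0.5537, -0.1433, 0.133]
ee_rot: [-0.001, 1.0, 0.011, -0.002]
wrist_force: [-0.6, -0.3, -5.5]
gripper_width: 0.0316
gripper_force: 40.0
t: 20.47
eef_pos: [0.5543, -0.1436, 0.1177]
ee_rot: [-0.0, 1.0, 0.011, -0.001]
wrist_force: [0.5, 0.8, -3.9]
gripper_width: 0.0316
gripper_force: 40.0
t: 20.63
eef_pos: [0.5548, -0.1439, 0.1104]
ee_rot: [-0.0, 1.0, 0.011, -0.001]
wrist_force: [0.0, -0.4, -4.9]
gripper_width: 0.0312
gripper_force: 40.0
```

```bash
python3 -m jog '[[[0,0,0.006],[0,0,0],0.025],[[0,0,0.004],[0,0,0],0.025],[[0,0,0],[0,0,0],0.025]]'
python3 -m jog '[[[0,0,0],[0,0,0],0.04],[[0,0,0],[0,0,0],0.05],[[0,0,0],[0,0,0],0.055],[[0,0,0],[0,0,0],0.055],[[0,0,-0.01],[0,0,0],0.055]]'
python3 -m jog '[[[0,0,-0.02],[0,0,0],0.055],[[0,0,-0.03],[0,0,0],0.055],[[0,0,-0.03],[0,0,0],0.055],[[0,0,-0.03],[0,0,0],0.055],[[0,0,-0.03],[0,0,0],0.055]]'
python3 -m jog '[[[-0.03,0,0],[0,0,0],0.055],[[-0.03,0,0],[0,0,0],0.055],[[0,0,0],[0,0,0],0.055],[[0,0,0],[0,0,0],0.055],[[0,0,0],[0,0,0],0.055]]'
python3 - <<'E'
from h import *
a=capture("scene")[145:275,195:365];b=capture("wrist")
a=cv2.resize(a,(500,384));cv2.imwrite("pics/f.png",cv2.resize(np.hstack([a,b])[:,:,::-1],(800,304)))
E
```

```text
t: 20.88
eef_pos: [0.5549, -0.144, 0.1008]
ee_rot: [-0.0, 1.0, 0.011, -0.001]
wrist_force: [-0.3, 0.3, -4.9]
gripper_width: 0.0313
gripper_force: 40.0
t: 21.3
eef_pos: [0.5546, -0.1439, 0.111]
ee_rot: [-0.0, 1.0, 0.011, -0.001]
wrist_force: [-0.3, -0.6, 0.6]
gripper_width: 0.0548
gripper_force: 0.0
t: 21.72
eef_pos: [0.5553, -0.144, 0.2543]
ee_rot: [0.0, 1.0, 0.011, 0.001]
wrist_force: [0.7, -0.5, -0.0]
gripper_width: 0.0549
gripper_force: 0.0
t: 22.13
eef_pos: [0.4962, -0.1454, 0.2526]
ee_rot: [0.0, 1.0, 0.011, 0.001]
wrist_force: [-0.3, 0.4, -0.3]
gripper_width: 0.0554
gripper_force: 0.0
```

View pics/f.png

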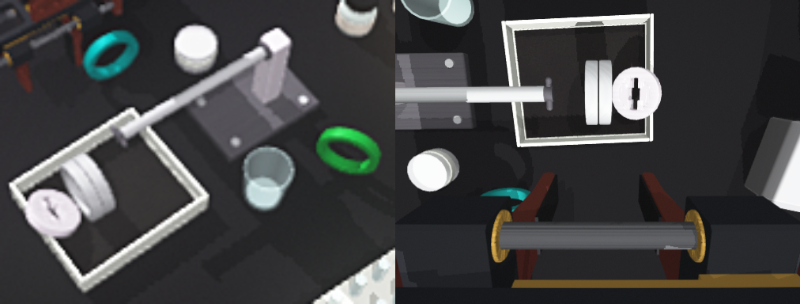

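The rings stand upright together at wrist view (598,92). The collar at (637,93) leans over the end wall (652), so I'll check that its centre is inside.

Run:
```python
from h import *
np.set_printoptions(precision=4,suppress=True)
P=wpose();k=1012/800
w=lambda u,v:(u*k-500,v*k)
c=w(637,93);o1,d1=ray("wrist",c,P)
cs=(195+52*k*170/500,145+214*k*130/384);o2,d2=ray("scene",cs)
A=np.c_[d1,-d2];s=np.linalg.lstsq(A,o2-o1,rcond=None)[0]
X=(o1+s[0]*d1+o2+s[1]*d2)/2;print("collar",X,"gap",np.linalg.norm(o1+s[0]*d1-o2-s[1]*d2))
for u,v in((502,22),(652,14),(652,140),(520,146)):print(at_z("wrist",w(u,v),.035,P))
r=w(605,92);print("ring",at_z("wrist",r,.049,P),at_z("wrist",r,.09,P))
```

```text
collar [ 0.5537 -0.1988  0.0287] gap 0.0002699049672397999
[ 0.6408 -0.0163  0.035 ]
[ 0.6544 -0.2116  0.035 ]
[ 0.4875 -0.2238  0.035 ]
[ 0.4743 -0.031   0.035 ]
ring [ 0.5546 -0.153   0.049 ] [ 0.5558 -0.1519  0.09  ]
```

```bash
python3 - <<'E'
from h import *
import subprocess
a=capture("scene").astype(int)
for _ in range(20):b=capture("scene").astype(int)
print(np.abs(a-b)[190:270,190:290].max(), read_state()["t"])
E
python3 - <<'E'
from station import hand_in
print(hand_in())
E
```

```text
17 23.2833
the job is handed in; nothing more can be done
None
```

I turned the latch level and slid the collar off into the tray while both rings stayed on the bar. I then slid both rings off together and handed in at about 23 s; no judging result came back, but by camera everything was at rest in the tray, with the collar leaning on the far end wall (centre about 19 mm inside its outer edge) and the rings standing upright.

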